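Seal a refilled toner cartridge and hold the chip resetter on its chip

TASK

The toner cartridge on the bench has just been refilled: press its two round plugs fully home, then take the chip resetter from its stand and hold it upright on the cartridge's chip, its contact block lined up with the chip, centred on it and pressed only lightly against its spring. Finish while still holding it there. Leave the cartridge and the other things on the bench where they are.

Things in the scene. Friction and masses are not known exactly. Their poses are not given: they have to be found in the camera images.
- cartridge: Black laser toner cartridge, loose, 0.85 kg, 294 mm long (y), 115 mm deep (x), thin handle at the back. Origin on the bench under its middle, z up. Hopper (x -6 to +58 mm) 70 mm high; waste bin (x -56 to -6 mm) 56 mm high. In its frame: fill plug on the hopper at x +28, y -60; waste plug on the waste bin at x -30, y +35; chip on the hopper at x +28, y +108 mm.
- chip: The cartridge's chip: a small level circuit board, 16 mm (x) by 30 mm (y), with four brass pads, between two low ribs that run along y, rise 1.5 mm above it and stand 18 mm apart. Origin: centre of its top face, 72 mm above the bench; axes as the cartridge's.
- fill_plug_top (a point): Centre of the top of the fill plug, a round white push-in plug with a flange 30 mm across and 3 mm thick, on the hopper. Its top is 73 mm above the bench when home, up to 7 mm higher when not.
- fill_plug (a joint): How far the fill plug is pressed in, m: 0 = standing 7 mm proud, 0.007 = home (flange on the cartridge, hard stop). It moves straight down against about 7 N of friction and stays where left.
- waste_plug_top (a point): Centre of the top of the waste plug, a like plug with a flange 24 mm across and 3 mm thick, on the lower waste bin. Its top is 59 mm above the bench when home, up to 7 mm higher when not.
- waste_plug (a joint): How far the waste plug is pressed in, m: as for the fill plug, 0.007 = home.
- resetter: White hand-held box, 0.1 kg, nose down in its stand. Origin: centre of its contact face, its lowest point; z up. Upward: sprung contact block 8 (x) x 20 (y) mm, z 0 to 6; nose 16 x 28, z 6 to 21; white body 24 (x) x 38 (y), z 21 to 121 mm. The block pushes up to 6 mm into the nose: 1.2 N at first, 4.8 N at the end, then a hard stop. Works either way round.
- stand: Grey stand fixed to the bench: base 80 (x) x 90 (y) mm, socket 41 x 55 mm outside, rim 59 mm above the bench. Origin on the bench under the socket, z up, axes as the resetter in it. The resetter's contact face is 8 mm above the bench, its shoulder on a ledge, 1.5 mm clearance all round; 70 mm of its body shows above the rim. It lifts straight out.
- toner_bottle: Bystander: black round bottle with white cap, 70 mm across, 145 mm high; origin at its foot.
- tape_roll: Bystander: roll of brown tape lying flat, 100 mm across, 48 mm high; origin at its underside.
- carton_small: Bystander: small carton 75 by 120 by 60 mm high; origin at its underside.
- screwdriver: Bystander: screwdriver lying on the bench, 190 mm long along its x axis; origin at its middle, on the bench.
Not all that is in view belongs to the job. Of the things shaped like the resetter, the white one is meant.

How it is judged:
On the way, in this order (a step that is already met when the one before it is completed fails the run):
1. both plugs are fully home (value of joint each of fill_plug, waste_plug above 0.0055 m), for 0.2 s.
2. the resetter, held upright, is pressed lightly and squarely on the chip (contact force between resetter and chip between 1.5 and 8 N and contact force between the fingers and resetter above 2 N and angle between resetter's own z axis and vertical below 0.105 rad and angle between the x axis of resetter and the x axis of chip, either way round below 0.15 rad and x of resetter in the frame of chip between -0.004 and 0.004 m and y of resetter in the frame of chip between -0.005 and 0.005 m), for 0.3 s.
At the end, for the whole second after the job is handed in: Plugs within 1.5 mm of home; resetter gripped, still, within 6 deg of upright and 8.5 deg of the chip's axes (either way round), contact block within 4 mm (across) and 5 mm (along) of chip centre, pressing 1.5 to 8 N; cartridge flat, moved under 30 mm, bystanders under 20 mm (all of step 1 and all of step 2 and distance of cartridge from where it was at the start of the episode below 0.03 m and angle between cartridge's own z axis and vertical below 0.05 rad and linear speed of resetter below 0.01 m/s and angular speed of resetter below 0.1 rad/s and distance of each of toner_bottle, tape_roll, carton_small, screwdriver from where it was at the start of the episode below 0.02 m); the arm keeps its last pose, push and grip.
It fails at once if the resetter is pushed hard (over 15 N) onto the chip (contact force between resetter and chip above 15 N).
It fails at once if the cartridge is pushed more than 30 mm or tipped (distance of cartridge from where it was at the start of the episode above 0.03 m or angle between cartridge's own z axis and vertical above 0.15 rad).
It fails at once if a bystander is moved more than 20 mm (distance of any of toner_bottle, tape_roll, carton_small, screwdriver from where it was at the start of the episode above 0.02 m).
It also fails if it takes over 54 s, if anything falls off the work surface, if the arm or the gripper's body presses on something with over 40 N, if the wrist force passes 120 N, or if a joint passes its speed limit or range.

ROBOT

A 6-joint arm with a two-finger parallel gripper is mounted at the origin on the work surface. World frame = base frame: x ahead of the robot, y to its left, z up, the work surface at z = 0. Lengths are in m, angles in rad, forces in N, time in s.
With the tool pointing down it reaches from about 0.35 to 0.775 m from the base axis. Payload 7.3 kg.
Tool frame: the origin (TCP) lies midway between the tips of the shut fingers; the grasp point (between the pads) lies grasp_offset behind it (grasp_offset is the distance from the TCP to the grasp point, in m); z points along the fingers, y is the line along which they close (so a half turn about z gives the same grasp; the last joint's range is limited). The gripper opens to 92 mm and grips with 3 to 60 N. Pads are 19 mm wide; open, the fingers measure 130 mm over their backs; the gripper's body (75 mm by 190 mm) begins 47 mm behind the grasp point.
Start: joints at [1.056, 0.342, 1.524, -0, 1.275, -0.146], TCP at [0.189, 0.49, 0.227] pointing down, gripper open.
Joint ranges: [-2.53, 2.53], [-0.77, 2.02], [0.04, 2.7], [-1, 4.14], [0.28, 2.66], [-3.11, 3.11]. Speed limits (rad/s): [2.57, 2.57, 3.14, 3.14, 3.14, 3.14].

INTERFACE

Orientations are given as [roll, pitch, yaw] about the fixed x, y, z axes, in that order (R = Rz(yaw) Ry(pitch) Rx(roll)).
In Python, from cell import * gives the robot as it stands.
- The arm moves only by the tool step_arm, never from a script. Its argument "plan" is a list of rows, each a list of 5 numbers: the closure, from -1 (fully open) to 1 (shut), then the shift along the tool's x, y, z in m, then the turn about the tool's z in rad. In form: [[hand, x, y, z, twist], ...]. A call has 1 to 20 rows; each row is the pose to reach, as a shift and turn from the pose commanded when the call began, along the tool's axes at that moment; what a row does not reach only later rows make up. A row lasts 1/8 s, in which the tool goes at most 62.5 mm and 10.7 degrees, less where a joint would pass 70% of its speed; a pose out of reach is approached as far as the arm can. A call with a gripper value outside its range is refused whole. The fingers move at their own pace and stop on an object; "grip_force" is the grip in N (left out, the last holds). Time passes only in rows, so rows that repeat a pose let the fingers close. It gives the time, the measured TCP pose, the force, the opening and the grip force at its end, in the units of the state.
- observe(): the state, without advancing time (a new reading comes with each control period).
- read_camera(name): name is "side" or "top"; returns a dict with "img" (480x640x3 uint8, red, green, blue), "range_z" (480x640 float32, m along the optical axis (not along the pixel's ray), 0 where there is no reading), "fx", "fy", "cx", "cy" (pixels), "k1" (the pictures are not rectified: a ray, as slopes to the right and down, at radius r is drawn at 1 + k1 r^2 times it, then the intrinsics apply), "R" (3x3) and "t" (3): a world point X has camera coordinates R X + t. Camera axes: x right, y down, z forward; pixel columns grow to the right and rows downward; lengths in m; the calibration is good to about 2 mm. A picture is of the moment at which its call begins.
- hand_in(): hands the job in; it is judged then, once.
The state is a dict: "time": time; "qpos": joint angles; "qvel": joint speeds; "joint_efforts": joint torques, N m; "tool_pos": TCP position; "tool_rot": TCP orientation; "contact_force": force on the tool from outside, world axes, zero at the start; "torque": the same for the moment, N m; "opening": finger opening in m; "grip_force": force on a finger pad.
Only numpy, scipy, OpenCV 4.12 (cv2) and the standard library are available. Lean on these libraries where they do the work, as an engineer would, in place of code of your own. Each camera call takes 0.05 s, during which the arm holds its last target. There are 200 camera calls.

## Working session

There is one attempt and no reset: what is moved stays moved. The work goes in short steps, Python scripts to look and compute and a tool call to move; the robot and the scene stay as the last step left them, time stands still between calls to the robot, and variables do not carry over. Pictures are saved under pics/ and viewed, at most 10 in all, crops included, and the job is handed in when it is done.

Besides the shell and the picture viewer there is one more tool, called after "Call:" in YAML: its name, and indented under it one key for each argument. step_arm: Moves the arm, as the interface text tells. Its arguments: {"type":"object","properties":{"plan":{"type":"array","items":{"type":"array","items":{"type":"number"}}},"grip_force":{"type":"number"}},"required":["plan"]}

```bash
mkdir -p pics; cat > h.py <<'E'
from cell import *
import numpy as np, cv2
def rays(c,px):
    px=np.atleast_2d(np.asarray(px,float))
    d=np.stack([(px[:,0]-c['cx'])/c['fx'],(px[:,1]-c['cy'])/c['fy']],1); u=d.copy()
    for _ in range(20): u=d/(1+c['k1']*(u**2).sum(1,keepdims=True))
    return np.c_[u,np.ones(len(u))]
def onplane(c,px,z):
    r=rays(c,px)@c['R']; o=-c['R'].T@c['t']
    return o+r*((z-o[2])/r[:,2])[:,None]
def depthpts(c,px):
    px=np.atleast_2d(px).astype(int); z=c['range_z'][px[:,1],px[:,0]]
    return (rays(c,px)*z[:,None]-c['t'])@c['R']
def proj(c,X):
    p=np.atleast_2d(X)@c['R'].T+c['t']; u=p[:,:2]/p[:,2:]
    u=u*(1+c['k1']*(u**2).sum(1,keepdims=True)); return u*[c['fx'],c['fy']]+[c['cx'],c['cy']]
def save(n,img): cv2.imwrite('pics/'+n,img[:,:,::-1])
E
python3 - <<'E'
from h import *
for n in('top','side'):
    c=read_camera(n); save(n+'0.png',c['img']); print(n,-c['R'].T@c['t'],c['fx'],c['k1'])
print(observe())
E
```

```text
top [ 0.43092289 -0.02671246  1.46282668] 601.341420515453 -0.0179448823663884
side [-0.04472755 -0.67689885  0.86892523] 535.8367935338921 -0.09443705990327904
{'time': 0.1, 'qpos': array([ 1.05598100e+00,  3.42644435e-01,  1.52489407e+00, -3.87871104e-05,
        1.27539898e+00, -1.46030876e-01]), 'qvel': array([ 0.00086244, -0.00071738, -0.00221921,  0.00037566, -0.00203829,
       -0.0008044 ]), 'joint_efforts': array([ 2.73289377e-03, -4.32005632e+01, -2.44695371e+01,  7.20687769e-02,
        5.26135066e-02, -5.61845081e-05]), 'tool_pos': array([0.18908328, 0.48939045, 0.2261285 ]), 'tool_rot': array([-3.14025673e+00, -1.58993145e-04,  2.77281941e+00]), 'contact_force': array([ 0.45489472, -0.68597972, -0.30926733]), 'torque': array([ 0.02499323, -0.05652642,  0.01299045]), 'grip_force': 0.0, 'opening': 0.09208234532870054}
```

View pics/top0.png

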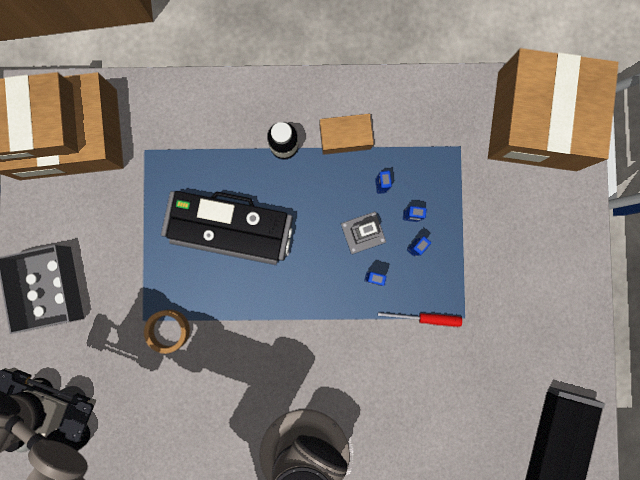

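View pics/side0.png

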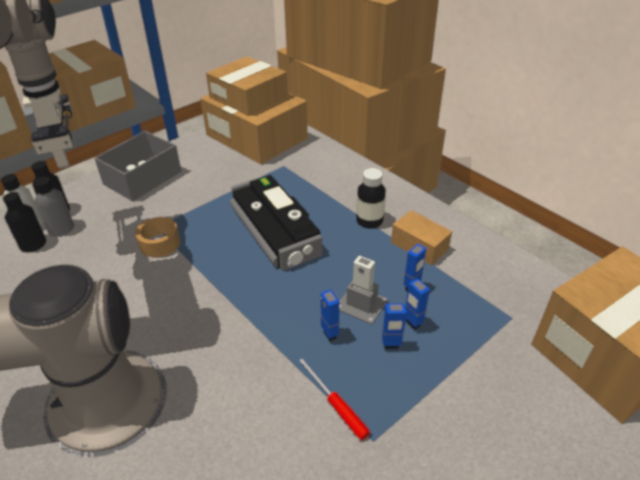

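Candidates for the resetter: white box in grey stand at top (368,229) / side (363,272); blue decoys at top (385,180), (417,211), (421,244) and (377,278). I choose the white one. In the top view the chip (green) is at (182,204), the fill plug at (253,218) and the waste plug at (208,235). The white label at (215,211) is not a plug.

```bash
cat > m.py <<'E'
from h import *
def fit(c,mask,z):
    cs,_=cv2.findContours(mask.astype(np.uint8),cv2.RETR_EXTERNAL,cv2.CHAIN_APPROX_NONE)
    out=[]
    for k in cs:
        if cv2.contourArea(k)<8: continue
        P=onplane(c,k[:,0,:],z)[:,:2]*1000
        r=cv2.minAreaRect(P.astype(np.float32)); out.append((np.round(k[:,0].mean(0)),np.round(r[0],1),np.round(r[1],1),round(r[2],1)))
    return out
E
python3 - <<'E'
from m import *
import cell
print('go',getattr(cell,'grasp_offset',None))
c=read_camera('top'); im=c['img'].astype(int); R,G,B=im[...,0],im[...,1],im[...,2]
def box(m,x0,y0,x1,y1):
    o=np.zeros_like(m);o[y0:y1,x0:x1]=m[y0:y1,x0:x1];return o
white=(im.min(2)>150)
for n,b,z in(('fill',(240,205,265,230),.078),('waste',(200,226,217,244),.064),('label',(195,195,238,226),.07)):
    print(n,fit(c,box(white,*b),z))
print('chip',fit(c,box((G>R+30)&(G>B+30),160,190,200,215),.072))
print('resetter',fit(c,box(white,350,215,385,245),.129))
dark=(im.max(2)<60)
print('cart',fit(c,box(dark,155,180,300,270),.065))
for n,p in(('fill',[253,218]),('waste',[208,235]),('chip',[182,204]),('rst',[368,229]),('hop',[235,215])):print(n,depthpts(c,p).round(4))
a=cv2.resize(c['img'][180:270,150:310],None,fx=5,fy=5,interpolation=2)[:, :800]
b=cv2.resize(c['img'][165:295,335:445],None,fx=4,fy=4,interpolation=2)
save('a.png',a);save('b.png',b)
E
```

```text
go 0.0188
fill [(array([252., 218.]), array([557.9, 117. ]), array([27.9, 27.9]), 89.5)]
waste [(array([208., 235.]), array([521.5, 220.3]), array([21.2, 21.1]), 89.5)]
label [(array([215., 211.]), array([576.1, 204.2]), array([80.6, 43.6]), 78.1)]
chip [(array([182., 204.]), array([592.6, 280. ]), array([31.9, 17.4]), 78.1)]
resetter [(array([367., 229.]), array([ 526.6, -145. ]), array([22.5, 37.3]), 17.9)]
cart [(array([226., 222.]), array([553.5, 177.1]), array([271.3, 133.8]), 78.1)]
fill [[0.5577 0.1145 0.0798]]
waste [[0.5203 0.2215 0.064 ]]
chip [[0.5927 0.2808 0.0734]]
rst [[ 0.5261 -0.146   0.1317]]
hop [[0.5659 0.1573 0.0715]]
```

View pics/b.png

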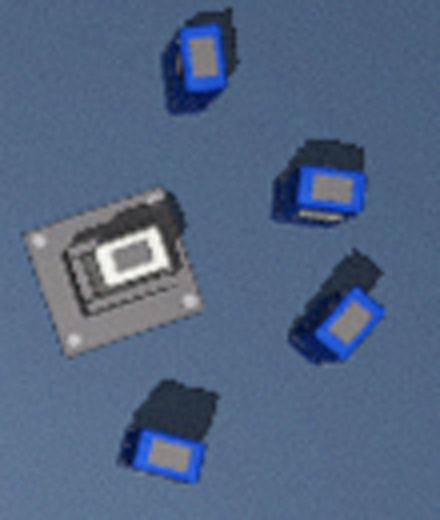

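View pics/a.png

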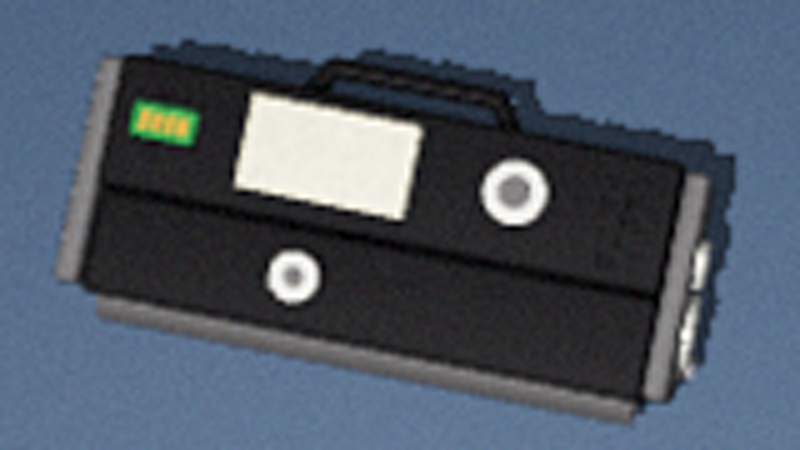

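Crop b shows the white resetter in its grey stand, its long side tilted about 18°, and the blue decoys clear of it. Crop a shows the chip, the label and the two plugs, with the cartridge yawed about -12°. Next I shut the fingers and go above the fill plug.

Call:
step_arm:
  plan:
    - [1,-0.479,-0.216,0,0]
    - [1,-0.479,-0.216,0,0]
    - [1,-0.479,-0.216,0,0]
    - [1,-0.479,-0.216,0,0]
    - [1,-0.479,-0.216,0,0]
    - [1,-0.479,-0.216,0,0]
    - [1,-0.479,-0.216,0,0]
    - [1,-0.479,-0.216,0,0]
    - [1,-0.479,-0.216,0,0]
    - [1,-0.479,-0.216,0,0]
    - [1,-0.479,-0.216,0.06,0]
    - [1,-0.479,-0.216,0.12,0]
    - [1,-0.479,-0.216,0.12,0]
    - [1,-0.479,-0.216,0.12,0]
  grip_force: 20

```text
time: 1.9
tool_pos: [0.5591, 0.1164, 0.109]
tool_rot: [3.14, 0.003, 2.774]
contact_force: [0.2, 0.6, 0.1]
opening: 0.0003
grip_force: 0.0
```

Call:
step_arm:
  plan:
    - [1,0,0,0.02,0]
    - [1,0,0,0.027,0]
    - [1,0,0,0.029,0]
    - [1,0,0,0.031,0]
    - [1,0,0,0.033,0]
    - [1,0,0,0.035,0]
    - [1,0,0,0.036,0]
    - [1,0,0,0.037,0]
    - [1,0,0,0.037,0]

```text
time: 3.02
tool_pos: [0.559, 0.1158, 0.0731]
tool_rot: [3.14, 0.003, 2.773]
contact_force: [-6.5, -0.5, 14.0]
opening: 0.0005
grip_force: 7.4
```

Call:
step_arm:
  plan:
    - [1,0,0,0.001,0]
    - [1,0,0,0.0015,0]
    - [1,0,0,0.0015,0]
    - [1,0,0,-0.03,0]
    - [1,0.03,0.035,-0.03,0]
    - [1,0.073,0.084,-0.03,0]
    - [1,0.073,0.084,-0.03,0]
    - [1,0.073,0.084,-0.02,0]
    - [1,0.073,0.084,-0.02,0]

```text
time: 4.15
tool_pos: [0.5204, 0.219, 0.089]
tool_rot: [-3.141, -0.001, 2.771]
contact_force: [0.1, 0.4, 0.6]
opening: 0.0002
grip_force: 0.0
```

Call:
step_arm:
  plan:
    - [1,0,0,0.012,0]
    - [1,0,0,0.02,0]
    - [1,0,0,0.023,0]
    - [1,0,0,0.025,0]
    - [1,0,0,0.027,0]
    - [1,0,0,0.029,0]
    - [1,0,0,0.03,0]
    - [1,0,0,0.031,0]
    - [1,0,0,0.032,0]
    - [1,0,0,0.032,0]

```text
time: 5.4
tool_pos: [0.5201, 0.2198, 0.0592]
tool_rot: [-3.141, 0.0, 2.773]
contact_force: [-4.8, -4.0, 12.7]
opening: 0.0007
grip_force: 6.3
```

Call:
step_arm:
  plan:
    - [1,0,0,0.001,0]
    - [1,0,0,0.0015,0]
    - [1,0,0,0.0015,0]
    - [1,0,0,-0.05,0]
    - [1,0,0,-0.11,0]
    - [1,-0.02,-0.05,-0.14,0.18]
    - [-0.3,-0.138,-0.338,-0.14,0.89]
    - [-0.3,-0.138,-0.338,-0.14,0.89]
    - [-0.3,-0.138,-0.338,-0.14,0.89]
    - [-0.3,-0.138,-0.338,-0.14,0.89]
    - [-0.3,-0.138,-0.338,-0.14,0.89]
    - [-0.3,-0.138,-0.338,-0.14,0.89]
    - [-0.3,-0.138,-0.338,-0.14,0.89]
    - [-0.3,-0.138,-0.338,-0.14,0.89]
    - [-0.3,-0.138,-0.338,-0.14,0.89]

```text
time: 7.28
tool_pos: [0.5274, -0.1435, 0.1978]
tool_rot: [3.141, -0.0, 1.885]
contact_force: [-0.3, -0.3, 0.1]
opening: 0.0601
grip_force: 0.0
```

```bash
python3 - <<'E'
from m import *
c=read_camera('top'); im=c['img'].astype(int); R,G,B=im[...,0],im[...,1],im[...,2]
def box(m,x0,y0,x1,y1):
    o=np.zeros_like(m);o[y0:y1,x0:x1]=m[y0:y1,x0:x1];return o
white=(im.min(2)>150)
for n,b,z in(('fill',(240,205,265,230),.073),('waste',(200,226,217,244),.059),('label',(195,195,238,226),.07)):
    print(n,fit(c,box(white,*b),z))
print('chip',fit(c,box((G>R+30)&(G>B+30),160,190,200,215),.072))
for n,p in(('fill',[253,218]),('waste',[208,235]),('chip',[182,204]),('hop',[235,215])):
    q=[[p[0]+i,p[1]+j] for i in(-1,0,1) for j in(-1,0,1)]
    print(n,np.median(depthpts(c,q),0).round(4))
s=read_camera('side'); im=s['img'].astype(int); R,G,B=im[...,0],im[...,1],im[...,2]
print('side chip',fit(s,box((G>R+30)&(G>B+30),250,170,285,200),.072))
cv2.imwrite('pics/s1.png',cv2.resize(s['img'][170:350,230:470],None,fx=3.3,fy=3.3,interpolation=2)[:600,:800,::-1])
print(observe()['tool_pos'],observe()['tool_rot'],observe()['opening'])
E
```

```text
fill [(array([253., 218.]), array([558.4, 115.2]), array([27.9, 28. ]), 89.8)]
waste [(array([209., 235.]), array([519.5, 221.2]), array([21.3, 21.1]), 89.5)]
label [(array([215., 211.]), array([576.4, 204.2]), array([80.8, 44. ]), 78.2)]
chip [(array([182., 204.]), array([592.6, 280. ]), array([31.9, 17.4]), 78.1)]
fill [0.5582 0.1149 0.0752]
waste [0.5206 0.2226 0.0591]
chip [0.5929 0.2813 0.0717]
hop [0.5662 0.1578 0.0689]
side chip [(array([265., 182.]), array([591.6, 276.1]), array([36. , 21.3]), 81.4)]
[ 0.52740253 -0.1438542   0.19782778] [3.14134942e+00 3.92420611e-06 1.88434858e+00] 0.05955204802431943
```

View pics/s1.png

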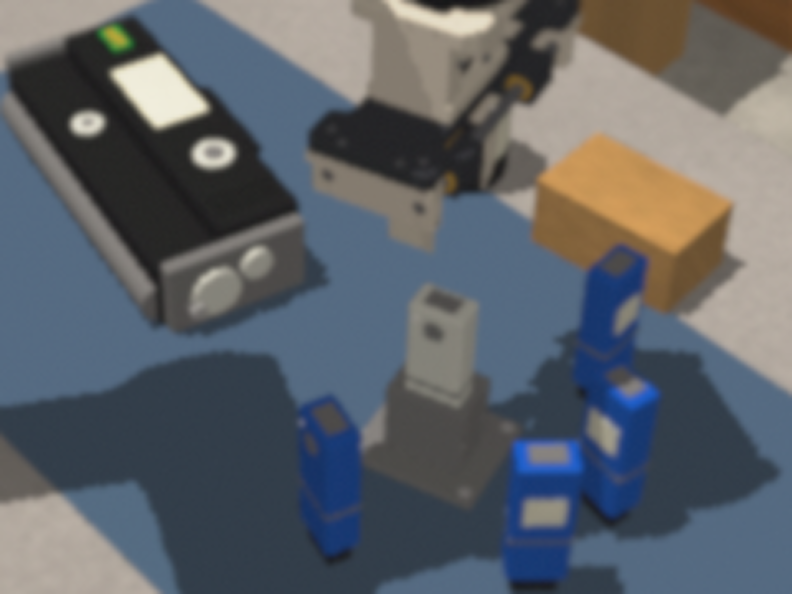

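Picture s1 shows the gripper above the white resetter (centre about (440,345)), both plugs flush, and the cartridge unmoved. Next, descend and grip.

Call:
step_arm:
  plan:
    - [-0.3,-0.001,-0.001,0.04,0]
    - [-0.3,-0.001,-0.001,0.08,0]
    - [-0.3,-0.001,-0.001,0.1,0]
    - [-0.3,-0.001,-0.001,0.109,0]
    - [-0.3,-0.001,-0.001,0.109,0]
    - [1,-0.001,-0.001,0.109,0]
    - [1,-0.001,-0.001,0.109,0]
    - [1,-0.001,-0.001,0.109,0]
    - [1,-0.001,-0.001,0.109,0]
    - [1,-0.001,-0.001,0.109,0]
    - [1,-0.001,-0.001,0.109,0]
  grip_force: 25

```text
time: 8.75
tool_pos: [0.527, -0.146, 0.0889]
tool_rot: [3.141, 0.0, 1.883]
contact_force: [2.2, 1.4, 0.3]
opening: 0.0236
grip_force: 25.0
```

Call:
step_arm:
  plan:
    - [1,0,0,-0.02,0]
    - [1,0,0,-0.05,0]
    - [1,0,0,-0.09,0]
    - [1,0,0,-0.13,0]
    - [1,0,0,-0.13,0]
    - [1,0.04,0.02,-0.13,0.1]
    - [1,0.09,0.045,-0.13,0.25]
    - [1,0.14,0.07,-0.13,0.4]
    - [1,0.19,0.095,-0.13,0.52]
    - [1,0.24,0.12,-0.13,0.52]
    - [1,0.29,0.145,-0.13,0.52]
    - [1,0.34,0.17,-0.13,0.52]
    - [1,0.37,0.185,-0.13,0.52]
    - [1,0.385,0.193,-0.13,0.52]
    - [1,0.385,0.193,-0.12,0.52]
    - [1,0.385,0.193,-0.1,0.52]
    - [1,0.385,0.193,-0.085,0.52]
    - [1,0.385,0.193,-0.085,0.52]

```text
time: 11.0
tool_pos: [0.5914, 0.2781, 0.172]
tool_rot: [-3.139, 0.002, 1.361]
contact_force: [-0.1, 0.5, -0.7]
opening: 0.0238
grip_force: 25.0
```

```bash
python3 - <<'E'
from m import *
o=observe();print(o['tool_pos'],o['tool_rot'],o['contact_force'])
s=read_camera('side'); t=read_camera('top')
face=o['tool_pos']-[0,0,.0809]
print(proj(s,face))
c=proj(s,face)[0].astype(int); print(c)
x0,y0=c[0]-50,max(c[1]-65,0)
img=cv2.resize(s['img'][y0:y0+100,x0:x0+100],None,fx=6,fy=6,interpolation=2); print(x0,y0)
save('s2.png',img)
E
```

```text
[0.59142522 0.27809814 0.17197767] [-3.13861497e+00  1.98785553e-03  1.36138457e+00] [-0.10786425  0.4777903  -0.66076635]
[[263.30504722 174.92187199]]
[263 174]
213 109
```

View pics/s2.png

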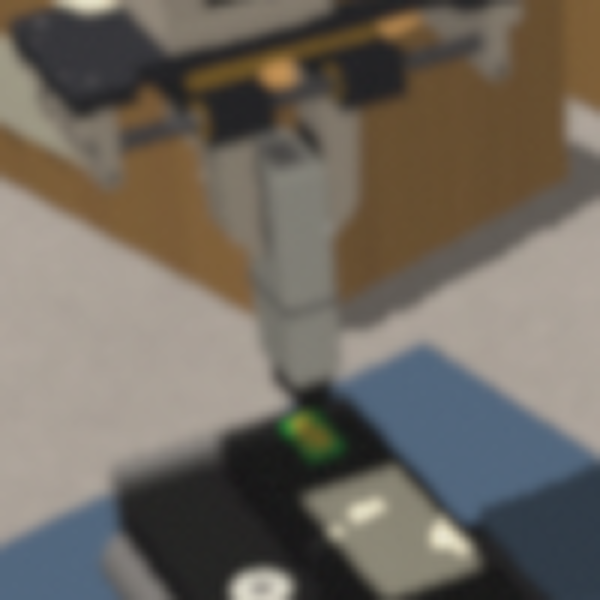

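```bash
python3 - <<'E'
from m import *
o=observe();s=read_camera('side'); t=read_camera('top')
f=o['tool_pos']-[0,0,.0809]
a=np.radians(-11.9);ex=np.array([np.cos(a),np.sin(a),0]);ey=np.array([-np.sin(a),np.cos(a),0]);ez=np.array([0,0,1])
cr=lambda X:((proj(s,X)-[213,109])*6+2.5).round(0).tolist()
S=[(1,1),(1,-1),(-1,-1),(-1,1)]
print('top',cr([f+i*.012*ex+j*.019*ey+.121*ez for i,j in S]))
print('shoulder',cr([f+i*.012*ex+j*.019*ey+.021*ez for i,j in S]))
print('nose bottom',cr([f+i*.008*ex+j*.014*ey+.006*ez for i,j in S]))
ch=np.array([.5924,.280,.072])
print('chip',cr([ch+i*.008*ex+j*.015*ey for i,j in S]),cr(ch))
im=s['img'].astype(int);R,G,B=im[...,0],im[...,1],im[...,2]
m=((G>B+25)&(G>60))[175:190,255:275]; m[:, :]&=True
ys,xs=np.nonzero(m);print('green px centroid crop',((xs.mean()+255-213)*6+2.5,(ys.mean()+175-109)*6+2.5),len(xs), (xs.min()+42)*6,(xs.max()+43)*6,(ys.min()+66)*6,(ys.max()+67)*6)
b=fit(t,(lambda m:np.where(np.add.outer(abs(np.arange(480)-204)<40,np.zeros(640,bool))&np.add.outer(np.zeros(480,bool),abs(np.arange(640)-182)<40),m,False))((t['img'][...,1].astype(int)>t['img'][...,0]+30)&(t['img'][...,1].astype(int)>t['img'][...,2]+30)),.072);print(b)
cv2.imwrite('pics/s3.png',cv2.resize(s['img'][115:200,225:310],None,fx=7,fy=7,interpolation=cv2.INTER_NEAREST)[:,:,::-1])
E
```

```text
top [[289.0, 115.0], [328.0, 156.0], [273.0, 172.0], [235.0, 131.0]]
shoulder [[307.0, 322.0], [346.0, 365.0], [294.0, 381.0], [256.0, 338.0]]
nose bottom [[307.0, 359.0], [334.0, 391.0], [300.0, 402.0], [273.0, 370.0]]
chip [[309.0, 409.0], [339.0, 444.0], [305.0, 455.0], [276.0, 420.0]] [[307.0, 432.0]]
green px centroid crop (np.float64(310.0789473684209), np.float64(433.4473684210526)) 57 276 342 408 462
[(array([209., 235.]), array([519.8, 217.8]), array([19.9, 19.7]), 44.9), (array([146., 212.]), array([574.9, 365.4]), array([14.3,  9.4]), 89.4), (array([207., 210.]), array([577. , 222.6]), array([11.8,  4.7]), 0.1)]
```

View pics/s3.png

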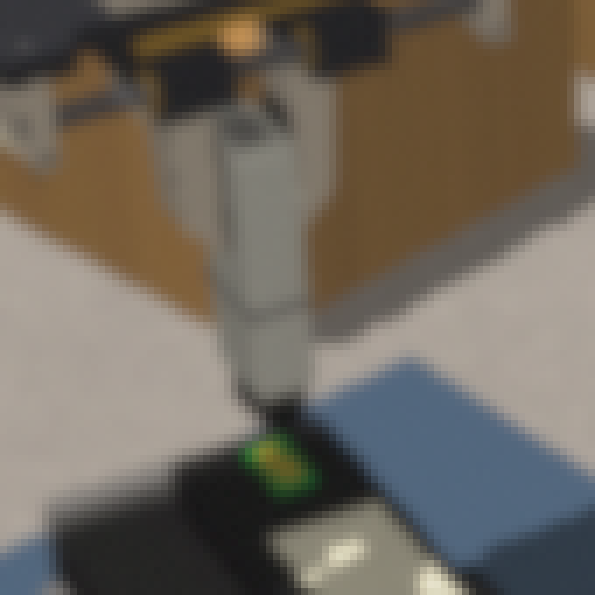

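The side picture s3 shows the dark nose, s2-crop x 273–329, against a predicted 273–334. The green chip is within 0.5 px of its prediction, and the resetter is upright. Next, lower slowly.

Call:
step_arm:
  plan:
    - [1,0.0017,0.0007,0.006,0]
    - [1,0.0017,0.0007,0.012,0]
    - [1,0.0017,0.0007,0.015,0]
    - [1,0.0017,0.0007,0.017,0]
    - [1,0.0017,0.0007,0.018,0]
    - [1,0.0017,0.0007,0.019,0]
    - [1,0.0017,0.0007,0.02,0]
    - [1,0.0017,0.0007,0.0205,0]
    - [1,0.0017,0.0007,0.0205,0]
    - [1,0.0017,0.0007,0.0205,0]

```text
time: 12.45
tool_pos: [0.5932, 0.2812, 0.1533]
tool_rot: [3.141, -0.0, 1.363]
contact_force: [-0.8, -0.3, -0.8]
opening: 0.024
grip_force: 25.0
```

Call:
step_arm:
  plan:
    - [1,-0.0015,-0.0005,-0.002,0]
    - [1,-0.0015,-0.0005,-0.002,0]
    - [1,-0.0015,-0.0005,0,0]
    - [1,-0.0015,-0.0005,0.001,0]
    - [1,-0.0015,-0.0005,0.0015,0]
    - [1,-0.0015,-0.0005,0.002,0]
    - [1,-0.0015,-0.0005,0.002,0]
    - [1,-0.0015,-0.0005,0.002,0]

```text
time: 13.45
tool_pos: [0.5924, 0.2798, 0.1513]
tool_rot: [3.141, -0.0, 1.363]
contact_force: [0.0, 0.8, 0.9]
opening: 0.0238
grip_force: 25.0
```

Call:
step_arm:
  plan:
    - [1,0,0,0.0005,0]
    - [1,0,0,0.001,0]
    - [1,0,0,0.0015,0]
    - [1,0,0,0.0018,0]
    - [1,0,0,0.0018,0]
    - [1,0,0,0.0018,0]
    - [1,0,0,0.0018,0]
    - [1,0,0,0.0018,0]

```text
time: 14.45
tool_pos: [0.5924, 0.2798, 0.1495]
tool_rot: [3.141, -0.0, 1.363]
contact_force: [-0.7, 1.0, 1.5]
opening: 0.0241
grip_force: 25.0
```

```bash
python3 - <<'E'
from m import *
F=[]
for i in range(4):
    s=read_camera('side'); F.append(observe()['contact_force'])
o=observe();print(o['tool_pos'],np.mean(F,0),np.std(F,0),o['torque'])
cv2.imwrite('pics/s4.png',cv2.resize(s['img'][115:200,225:310],None,fx=7,fy=7,interpolation=cv2.INTER_CUBIC)[:,:,::-1])
f=o['tool_pos']-[0,0,.0812-.003]
print((proj(s,f)-[225,115])*7+3)
E
```

```text
[0.59239151 0.27979693 0.14947916] [-0.01227881  0.05173565  2.11670764] [0.38916149 0.33189068 0.46789023] [-0.11672508  0.06189554 -0.05520849]
[[274.70310624 463.92022933]]
```

View pics/s4.png

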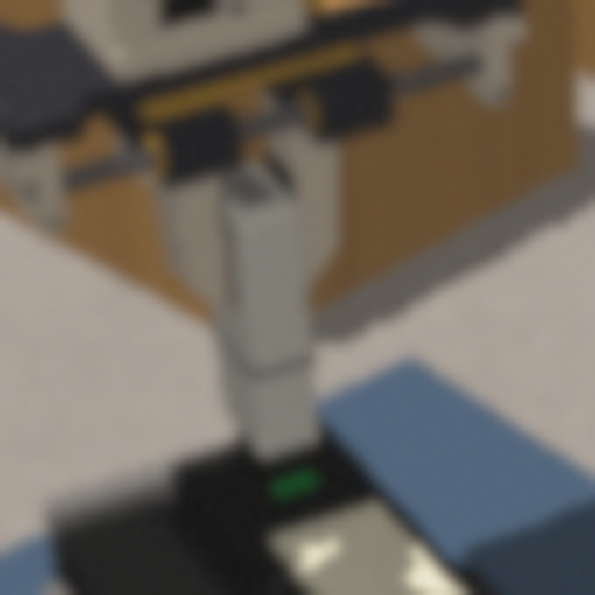

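Picture s4 shows the resetter on the chip. Only the near strip of green is visible (around (295,485)), as expected for a 20 mm block on a 30 mm chip. I'll check its centring with range data from the same camera.

```bash
python3 - <<'E'
from m import *
s=read_camera('side');o=observe()
a=np.radians(-11.9);M=np.array([[np.cos(a),np.sin(a),0],[-np.sin(a),np.cos(a),0],[0,0,1]])
ys,xs=np.mgrid[130:200,245:285];px=np.c_[xs.ravel(),ys.ravel()]
P=(depthpts(s,px)-o['tool_pos']*[1,1,0]-[0,0,.072])@M.T*1000
C=s['img'][px[:,1],px[:,0]]
ok=(abs(P[:,0])<22)&(abs(P[:,1])<28)&(P[:,2]>-6)&(P[:,2]<130)
for y in range(146,192,2):
    m=ok&(px[:,1]==y)
    print(y,' '.join(f"{x}:{p[0]:.0f},{p[1]:.0f},{p[2]:.0f}" for (x,_),p in zip(px[m],P[m])))
E
```

```text
146 254:-22,-13,117 255:-20,-15,118 256:-17,-13,116 257:-13,-10,113 258:-12,-13,114 259:-11,-17,116 260:-10,-22,118 261:-8,-23,118 262:-4,-19,115 263:-1,-19,114 264:0,-22,115 265:4,-20,113 266:7,-18,111 267:10,-18,110 268:16,-8,103 269:17,-13,105 270:21,-9,102
148 254:-22,-11,111 255:-20,-14,112 256:-18,-15,112 257:-13,-9,107 258:-13,-16,111 259:-13,-21,113 260:-10,-20,112 261:-8,-22,112 262:-5,-20,110 263:-2,-21,110 264:-0,-22,110 265:2,-22,109 266:6,-19,106 267:8,-22,107 268:12,-17,103 269:17,-12,99 270:20,-11,97
150 255:-19,-9,103 256:-16,-9,102 257:-13,-8,101 258:-13,-14,104 259:-14,-24,110 260:-11,-21,107 261:-9,-23,107 262:-6,-22,106 263:-2,-18,102 264:1,-19,102 265:2,-22,103 266:5,-21,102 267:6,-24,103 268:15,-9,92 269:17,-11,92 270:19,-13,93
152 255:-20,-10,99 256:-16,-7,95 257:-14,-9,96 258:-13,-12,97 259:-12,-15,98 260:-11,-22,102 261:-9,-23,102 262:-5,-17,97 263:-3,-19,98 264:0,-19,96 265:1,-23,98 266:5,-21,96 267:7,-21,96 268:14,-12,88 269:17,-10,86 270:20,-10,85
154 254:-22,-6,91 255:-21,-11,93 256:-18,-11,93 257:-14,-7,89 258:-13,-10,90 259:-14,-20,96 260:-14,-27,100 26
[... 2713 characters left out ...]
3,2,-1 260:-11,-1,0 261:-10,-5,2 262:-10,-11,6 263:-8,-15,8 264:-7,-18,9 265:-4,-18,8 266:-1,-16,5 267:2,-15,4 268:5,-16,3 269:9,-13,0 270:12,-11,-2 271:12,-19,3 272:16,-16,-0 273:20,-14,-3
184 257:-21,-4,-1 258:-19,-6,0 259:-19,-13,4 260:-16,-11,1 261:-12,-8,-1 262:-11,-12,1 263:-8,-13,0 264:-6,-15,1 265:-4,-16,1 266:-1,-17,0 267:2,-15,-2 268:4,-17,-1 269:6,-18,-2 270:9,-18,-3 271:9,-26,2 272:12,-24,-0 273:15,-24,-2 274:16,-27,0 275:19,-26,-2
186 259:-20,-15,-0 260:-18,-14,-2 261:-16,-18,-0 262:-15,-22,2 263:-9,-14,-5 264:-9,-21,-0 265:-6,-19,-3 266:-5,-23,-1 267:-2,-23,-3 268:0,-25,-2 269:3,-26,-2 270:5,-27,-2 271:8,-26,-4
188 260:-20,-20,-4 261:-17,-19,-5 262:-17,-27,-1 263:-13,-23,-4
190
```

Range data puts the resetter upright and square, within about 2 mm of the chip centre, pressing about 3 N. Handing in.

```bash
python3 -c "
from cell import *
print(observe()['grip_force'],hand_in())"
```

```text
the job is handed in; nothing more can be done
24.986572265625 None
```

I pressed both plugs home and handed the job in with the white resetter held upright and square on the chip, about 2 mm from its centre by the side camera and pressing at roughly 3 N; the hand-in returned no verdict.

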